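# Tip the blue case out of the packed rack and stand it in the tray

## Task

Tip the blue case forward out of the tightly packed row, towards the robot, until it leans on the rack's front bar; then take hold of it, pull it free and stand it upright on the floor of the white tray, setting it down gently. Leave the other cases standing in their places in the rack and do not shift the bottle, the beaker or the jar.

Things in the scene. Friction and masses are not known exactly. Their poses are not given: they have to be found in the camera images.
- case_center (a point): centre (half-way up) of the blue storage case: a closed box 92 mm deep (x), 48 wide (y), 200 tall (z), 0.28-0.56 kg, smooth flush top level with its neighbours'. It stands in one of the three middle places of a row of five like cases, 1.5 mm gaps at its sides. Axes of the case: z to its top, -x out of its front face, which looks out of the rack over the front lip
- case_foot (a point): middle of the lower front edge of the blue case: 46 mm in front (-x) of its centre and 100 mm below it, in the case's axes. Here the case pivots, behind the rack's front lip, when its top is pulled forward
- case_back (a point): middle of the upper rear edge of the blue case: 46 mm behind (+x) its centre, 100 mm above it. Behind the row is free room to reach down. Pulled forward by the upper back face, the case tips over its foot, balances at about 25 deg, then falls by itself onto the front bar and stays there, leaning 31 to 38 deg towards the rack's -x, its upper part in front of its neighbours
- rack: fixed aluminium rack, 257 mm wide, for 5 cases along its y (places 49.5 mm apart, middle one at y 0; case centres at x 0). Origin on the bench under the row's centre; -x is its front, facing the robot. Floor 10 mm above the bench; front lip 8 mm above the floor, at x -48; rear lip 6 mm above the floor, at x 75; end plates 150 mm tall; front bar, diameter 10 mm, along y at x -106, 100 mm above the bench
- tray: fixed shallow white tray on the bench, 190 mm (x) by 160 mm (y) outside, walls 5 mm thick and rim 20 mm above the bench, floor 5 mm thick. Origin at the centre of its underside on the bench
- case_a: white case with green bands, a neighbour in one of the three middle places: storage case, 92 mm deep (its x), 48 mm wide (its y), 200 mm tall; origin at the centre of its underside, z up
- case_b: grey case with orange bands, a neighbour in one of the three middle places: storage case, 92 mm deep (its x), 48 mm wide (its y), 200 mm tall; origin at the centre of its underside, z up
- case_c: white case with grey bands at the rack's +y end: storage case, 92 mm deep (its x), 48 mm wide (its y), 200 mm tall; origin at the centre of its underside, z up
- case_d: grey case with yellow bands at the rack's -y end: storage case, 92 mm deep (its x), 48 mm wide (its y), 200 mm tall; origin at the centre of its underside, z up
- amber_bottle: amber glass bottle with red cap, 72 mm diameter, 160 mm tall; origin at the centre of its underside; a bystander
- beaker: open clear glass beaker, 80 mm diameter, 95 mm tall; origin at the centre of its underside; a bystander
- jar: white jar with blue lid, 64 mm diameter, 80 mm tall; origin at the centre of its underside; a bystander

How it is judged:
By the outcome, as a careful person would: the job done as asked, in the order asked, and still so for the second after the job is handed in, with the robot touching nothing.
It also fails if it takes over 58 s, if anything falls off the work surface, if the arm or the gripper's body presses on something with over 40 N, if the wrist force passes 120 N, or if a joint passes its speed limit or range.

## Robot

A 6-joint arm with a two-finger parallel gripper is mounted at the origin on the work surface. World frame = base frame: x ahead of the robot, y to its left, z up, the work surface at z = 0. Lengths are in m, angles in rad, forces in N, time in s.
With the tool pointing down it reaches from about 0.425 to 0.95 m from the base axis. Payload 3.5 kg.
Tool frame: the origin (TCP) lies between the finger pads; the fingertips stand 17 mm ahead of it and the grasp point (between the pads) lies 2 mm behind it (ctrl.tip_reach is the distance from the TCP to the fingertips, in m); z points along the fingers, y is the direction in which the jaws open and shut (so a half turn about z gives the same grasp; the last joint's range is limited). The gripper opens to 85 mm and grips with 20 to 120 N. Pads are 22 mm wide; open, the fingers measure 114 mm over their backs; the gripper's body (76 mm by 85 mm) begins 54 mm behind the grasp point. The pads swing forward as they close: fully open they stand 13 mm farther back than shut.
Start: joints at [0.984, 0.286, 1.577, -0, 1.279, -0.15], TCP at [0.286, 0.612, 0.248] pointing down, gripper open.
Joint ranges: [-2.77, 2.77], [-0.9, 2.22], [0.21, 2.48], [-1.53, 4.67], [0.24, 2.81], [-2.84, 2.84]. Speed limits (rad/s): [2.79, 2.79, 3.14, 3.14, 3.14, 3.14].

## Interface

Orientations are given as a unit quaternion [x, y, z, w].
In Python, from plant import monitor, imaging, workorder, ctrl gives the robot as it stands.
- The arm moves only by the tool send_rows, never from a script. Its argument "rows" is a list of rows, each a list of 4 numbers: the shift along the world's x, y, z normalised to -1 to 1, where 1 is 0.3 m, then the turn about the world's z normalised to -1 to 1, where 1 is 360 degrees. A call has 1 to 20 rows; each row is the pose to reach, as a shift and turn from the pose commanded when the call began, turning the shorter way round; what a row does not reach only later rows make up. A row lasts 1/8 s, in which the tool goes at most 62.5 mm and 10.7 degrees, less where a joint would pass 70% of its speed; a pose out of reach is approached as far as the arm can. A call with a number of a shift or a turn outside -1 to 1 is refused whole. A call with a gripper value outside its range is refused whole. "jaw" is the closure, from 0 (fully open) to 1 (shut), set as the call begins (left out, the last holds). The fingers move at their own pace and stop on an object; "newtons" is the grip in N (left out, the last holds). Time passes only in rows, so rows that repeat a pose let the fingers close. It gives the time, the measured TCP pose, the force and the opening at its end, in the units of the state.
- monitor.get_state(): the state, without advancing time (a new reading comes with each control period).
- imaging.read_camera(name): name is "scene" or "top" or "wrist"; returns the picture (384x512x3 uint8, red, green, blue); there is no depth.
- imaging.calibration(name): a dict with "intrinsics" (3x3 intrinsics, pixels), "cam_to_world" (4x4, takes a point from camera to world coordinates). Camera axes: x right, y up, looking along -z (the intrinsics and any distortion apply to the point x, -y, -z); pixel columns grow to the right and rows downward; lengths in m; the calibration is good to about 2 mm. A picture is of the moment at which its call begins: read the wrist's pose just before it. calibration takes no time and is no camera call; for the wrist camera it gives the pose at the moment of the call.
- workorder.sign_off(): hands the job in, once; it reports no verdict.
The state is a dict: "time": time; "qpos": joint angles; "dq": joint speeds; "joint_efforts": joint torques, N m; "eef_pos": TCP position; "tcp_rot": TCP orientation; "contact_force": force on the tool from outside, world axes, zero at the start; "wrist_torque": the same for the moment, N m; "opening": opening from 0.0 (shut) to 1.0 (fully open).
Only numpy, scipy, OpenCV 4.12 (cv2) and the standard library are available. Lean on these libraries where they do the work, as an engineer would, in place of code of your own. Each camera call takes 0.05 s, during which the arm holds its last target.

## Working session

There is one attempt and no reset: what is moved stays moved. The work goes in short steps, Python scripts to look and compute and a tool call to move; the robot and the scene stay as the last step left them, time stands still between calls to the robot, and variables do not carry over. Pictures are saved under pics/ and viewed, and the job is handed in when it is done.

Besides the shell and the picture viewer there is one more tool, called in YAML: its name, and indented under it one key for each argument. send_rows: Moves the arm, as the interface text tells. Scaled input: -1 to 1 covers 0.3 m each way for a shift and 360 degrees each way for a turn. Its arguments: {"type":"object","properties":{"rows":{"type":"array"},"jaw":{"type":"number"},"newtons":{"type":"number"}},"required":["rows"]}

```bash
ls; mkdir -p pics
python3 - <<'E'
from plant import monitor, imaging, workorder, ctrl
import cv2
s=monitor.get_state();print(s, ctrl.tip_reach)
for n in("scene","top","wrist"):
    im=imaging.read_camera(n);cv2.imwrite(f"pics/{n}0.png",im[:,:,::-1])
    c=imaging.calibration(n);print(n,c)
E
```

```text
pics
{'time': 0.0, 'qpos': array([ 9.83991929e-01,  2.87164281e-01,  1.57818778e+00,  1.51748272e-05,
        1.27857374e+00, -1.49976141e-01]), 'dq': array([ 8.74281928e-04, -5.40218244e-04, -7.06586884e-04,  1.93099800e-03,
       -2.42307349e-06,  1.68477674e-04]), 'joint_efforts': array([-1.71720940e-04, -4.05977619e+01, -2.92630237e+01, -6.41559927e-05,
        5.81781613e-03,  1.03426319e-05]), 'eef_pos': array([0.2851816 , 0.61111875, 0.24694221]), 'tcp_rot': array([ 2.16683696e-01,  9.76241166e-01, -1.08569057e-03, -4.26875588e-04]), 'contact_force': array([0.38307415, 0.06556745, 0.0843207 ]), 'wrist_torque': array([0.00637978, 0.04152622, 0.04971884]), 'opening': 1.0047348833483183} 0.017
scene {'intrinsics': array([[437.16235471,   0.        , 257.29738106],
       [  0.        , 437.16235471, 186.44224105],
       [  0.        ,   0.        ,   1.        ]]), 'cam_to_world': array([[ 0.10756634, -0.54170513,  0.83365762,  1.72046855],
       [ 0.9940988 ,  0.0467638 , -0.09788116, -0.09217413],
       [ 0.01403773,  0.83926676,  0.54353863,  0.88113614],
       [ 0.      
[... 219 characters left out ...]
 'cam_to_world': array([[ 0.00309112,  0.9869049 , -0.16127359,  0.36695069],
       [-0.99996286,  0.00434812,  0.00744187,  0.05645427],
       [ 0.00804566,  0.1612446 ,  0.98688168,  1.44574374],
       [ 0.        ,  0.        ,  0.        ,  1.        ]])}
wrist {'intrinsics': array([[336.72399368,   0.        , 259.57980464],
       [  0.        , 336.72399368, 189.06388517],
       [  0.        ,   0.        ,   1.        ]]), 'cam_to_world': array([[ 0.42286261, -0.86602314, -0.26681667,  0.21588562],
       [ 0.90619248,  0.40361368,  0.12613957,  0.6431722 ],
       [-0.00154892, -0.29512697,  0.95545679,  0.37353838],
       [ 0.        ,  0.        ,  0.        ,  1.        ]])}
```

View pics/scene0.png

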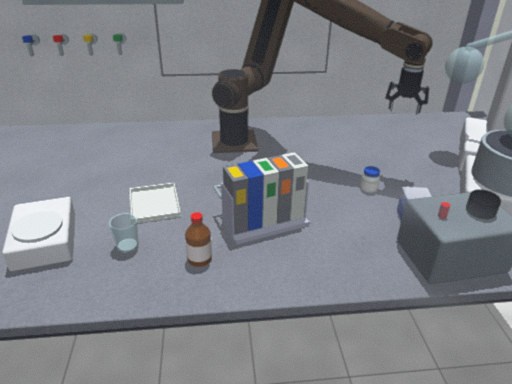

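View pics/top0.png

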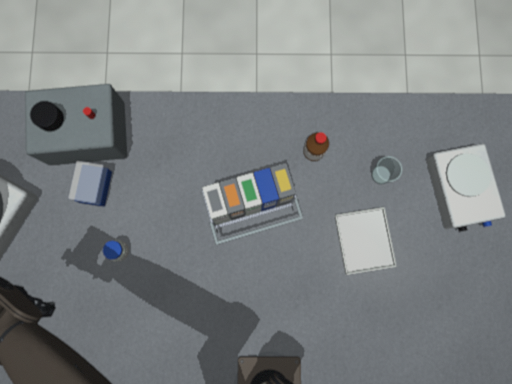

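View pics/wrist0.png

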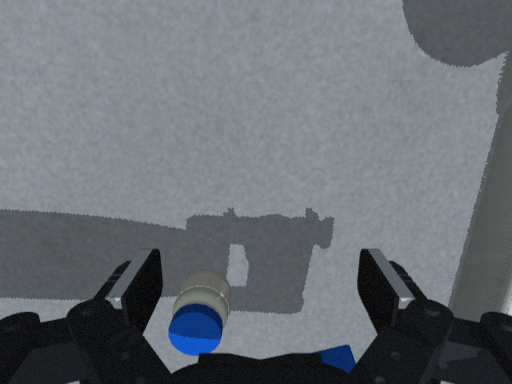

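Run:
```python
import cv2
im=cv2.imread("pics/top0.png")
cv2.imwrite("pics/c1.png",cv2.resize(im[150:250,195:310],None,fx=6.5,fy=6,interpolation=cv2.INTER_CUBIC)[:600])
cv2.imwrite("pics/c2.png",cv2.resize(im[200:280,330:402],None,fx=7,fy=7,interpolation=cv2.INTER_CUBIC))
```

```text
(no output)
```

View pics/c1.png

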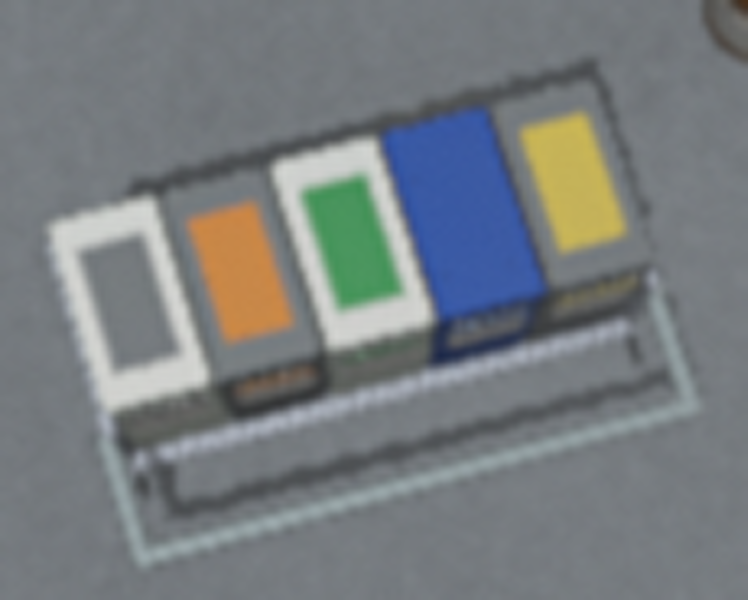

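View pics/c2.png

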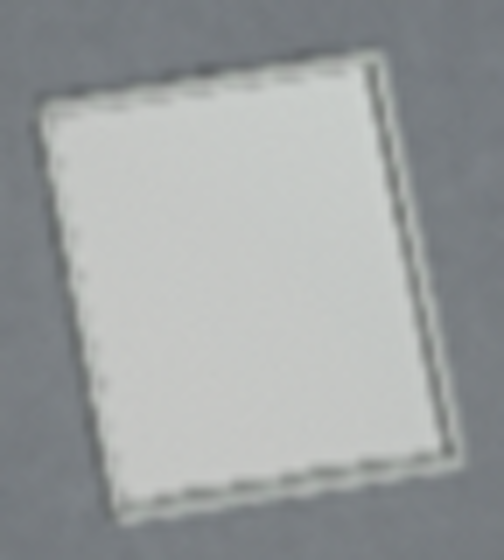

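```bash
cat > h.py <<'E'
import numpy as np
from plant import imaging
def ray(n,u,v,cal=None):
    c=cal or imaging.calibration(n);K=c["intrinsics"];T=c["cam_to_world"]
    d=np.array([(u-K[0,2])/K[0,0],-(v-K[1,2])/K[1,1],-1]);return T[:3,3],T[:3,:3]@d
def atz(n,u,v,z,cal=None):
    o,d=ray(n,u,v,cal);return o+d*(z-o[2])/d[2]
def proj(n,p,cal=None):
    c=cal or imaging.calibration(n);K=c["intrinsics"];T=c["cam_to_world"]
    q=T[:3,:3].T@(np.asarray(p)-T[:3,3]);return K[0,0]*q[0]/-q[2]+K[0,2],K[1,1]*-q[1]/-q[2]+K[1,2]
E
python3 - <<'E'
from h import *
def c1(u,v):return (u+.5)/6.5-.5+195,(v+.5)/6-.5+150
def c2(u,v):return (u+.5)/7-.5+330,(v+.5)/7-.5+200
B=[atz("top",*c1(*p),.21) for p in[(385,133),(490,108),(543,290),(435,315)]]
R=[atz("top",*c1(*p),.21) for p in[(50,225),(592,84),(648,268),(108,412)]]
T=[atz("top",*c2(*p),.02) for p in[(43,103),(382,55),(462,463),(118,520)]]
for n,L in(("blue",B),("row",R),("tray",T)):
    L=np.array(L)[:,:2];print(n,L.round(4).tolist(),"c",L.mean(0).round(4))
    e=lambda a,b:(np.linalg.norm(L[a]-L[b]).round(4),np.degrees(np.arctan2(*(L[a]-L[b])[::-1])).round(2))
    print(e(0,1),e(3,2),e(0,3),e(1,2))
print("bar",[atz("top",*c1(*p),.1)[:2].round(4) for p in[(145,560),(697,405)]])
print("bottle",atz("top",320,138,.16),atz("top",315,156,0), "beaker",atz("top",380,178,0))
E
```

```text
blue [[0.6293, 0.0497], [0.6414, 0.0045], [0.5555, -0.0179], [0.5437, 0.0281]] c [0.5925 0.0161]
(np.float64(0.0468), np.float64(105.03)) (np.float64(0.0476), np.float64(104.44)) (np.float64(0.0883), np.float64(14.15)) (np.float64(0.0887), np.float64(14.62))
row [[0.5851, 0.1928], [0.6531, -0.0396], [0.566, -0.0628], [0.4982, 0.1664]] c [0.5756 0.0642]
(np.float64(0.2421), np.float64(106.32)) (np.float64(0.239), np.float64(106.48)) (np.float64(0.0908), np.float64(16.9)) (np.float64(0.0901), np.float64(14.94))
tray [[0.5326, -0.2125], [0.5553, -0.3679], [0.3716, -0.3958], [0.3461, -0.2411]] c [ 0.4514 -0.3043]
(np.float64(0.1571), np.float64(98.29)) (np.float64(0.1568), np.float64(99.37)) (np.float64(0.1887), np.float64(8.72)) (np.float64(0.1858), np.float64(8.63))
bar [array([0.4365, 0.1579]), array([ 0.5145, -0.0953])]
bottle [ 0.74247837 -0.14549236  0.16      ] [ 0.72779561 -0.15288413  0.        ] beaker [ 0.65493438 -0.3644577   0.        ]
```

send_rows:
  rows:
    - [1, -1, 0.333, 0.115]
    - [1, -1, 0.333, 0.115]
    - [1, -1, 0.333, 0.115]
    - [1, -1, 0.333, 0.115]
    - [1, -1, 0.333, 0.115]
    - [1, -1, 0.333, 0.115]
    - [1, -1, 0.333, 0.115]
    - [1, -1, 0.333, 0.115]
  jaw: 1
  newtons: 40

```text
time: 1.15
eef_pos: [0.5884, 0.3083, 0.349]
tcp_rot: [-0.14, 0.99, -0.0, 0.001]
contact_force: [-0.4, 0.2, -0.3]
opening: 0.001
```

send_rows:
  rows:
    - [0.25, -0.91, 0, 0]
    - [0.25, -0.91, 0, 0]
    - [0.25, -0.91, 0, 0]
    - [0.25, -0.91, 0, 0]
    - [0.25, -0.91, 0, 0]
    - [0.25, -0.91, 0, 0]
    - [0.25, -0.91, 0, 0]

```text
time: 2.02
eef_pos: [0.66, 0.04, 0.3477]
tcp_rot: [-0.143, 0.99, 0.001, -0.001]
contact_force: [-0.3, -0.8, -0.5]
opening: 0.002
```

Run:
```python
from h import *
from plant import monitor
import cv2,pickle
s=monitor.get_state();print(s['time'],s['eef_pos'],s['tcp_rot'],s['qpos'])
c=imaging.calibration("wrist");im=imaging.read_camera("wrist");pickle.dump(c,open("w1.pkl","wb"));cv2.imwrite("pics/w1.png",im[:,:,::-1])
print(c["cam_to_world"])
```

```text
2.025 [0.66002271 0.04003183 0.34766769] [-1.42938853e-01  9.89731245e-01  5.32401170e-04 -5.13254731e-04] [-9.28961512e-02  2.01605241e-01  1.49869287e+00  8.01448861e-04
  1.44254187e+00 -1.95065581e+00]
[[-0.2831027  -0.91657905 -0.2823751   0.58666578]
 [ 0.95908796 -0.27000924 -0.08511933  0.0183172 ]
 [ 0.00177471 -0.29492007  0.95552028  0.47402427]
 [ 0.          0.          0.          1.        ]]
```

View pics/w1.png

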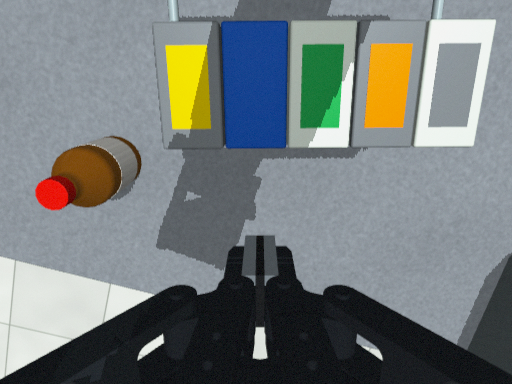

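Run:
```python
from h import *
import pickle
c=pickle.load(open("w1.pkl","rb"))
for n,P in (("blue",[(287.5,148),(225.5,148.5),(222,21.5),(288.5,21)]),("row",[(475,146.5),(164,149),(153,23),(495,19.5)])):
    L=np.array([atz("",*p,.21,cal=c) for p in P])[:,:2];print(n,L.round(4).tolist(),"c",L.mean(0).round(4))
    e=lambda a,b:(np.linalg.norm(L[a]-L[b]).round(4),np.degrees(np.arctan2(*(L[a]-L[b])[::-1])).round(2))
    print(e(0,1),e(3,2),e(0,3),e(1,2))
```

```text
blue [[0.6258, 0.0534], [0.6401, 0.0065], [0.5526, -0.0191], [0.5389, 0.0262]] c [0.5894 0.0167]
(np.float64(0.049), np.float64(106.89)) (np.float64(0.0473), np.float64(106.85)) (np.float64(0.0911), np.float64(17.4)) (np.float64(0.0911), np.float64(16.3))
row [[0.5828, 0.1953], [0.6542, -0.0401], [0.5675, -0.066], [0.4964, 0.1667]] c [0.5752 0.064 ]
(np.float64(0.246), np.float64(106.89)) (np.float64(0.2433), np.float64(106.99)) (np.float64(0.091), np.float64(18.3)) (np.float64(0.0905), np.float64(16.6))
```

send_rows:
  rows:
    - [-0.006, -0.01, -0.2, 0.0013]
    - [-0.006, -0.01, -0.36, 0.0013]
    - [-0.006, -0.01, -0.475, 0.0013]
    - [-0.006, -0.01, -0.475, 0.0013]

```text
time: 2.58
eef_pos: [0.6562, 0.0376, 0.2016]
tcp_rot: [-0.148, 0.989, 0.001, -0.004]
contact_force: [-0.7, 0.2, 0.3]
opening: 0.001
```

Run:
```python
from h import *
from plant import monitor
import cv2
s=monitor.get_state();print(s['time'],s['eef_pos'],s['tcp_rot'],s['contact_force'])
for n in("wrist","scene"):
    im=imaging.read_camera(n)
    if n=="scene": im=cv2.resize(im[130:270,180:340],None,fx=4,fy=4)
    cv2.imwrite(f"pics/{n}2.png",im[:,:,::-1])
```

```text
2.575 [0.65618743 0.03760869 0.20163637] [-0.1475203   0.98905071  0.00108812 -0.00390641] [-0.73071199  0.18143584  0.28113696]
```

View pics/wrist2.png

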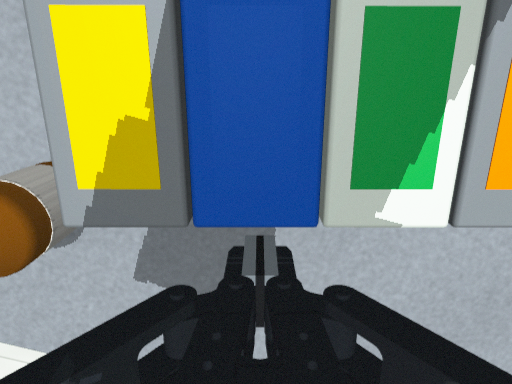

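View pics/scene2.png

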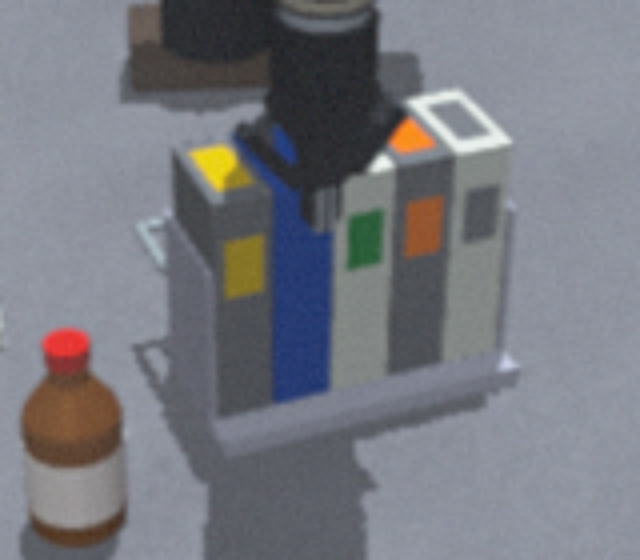

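send_rows:
  rows:
    - [-0.032, -0.0097, 0, 0]
    - [-0.064, -0.0194, 0, 0]
    - [-0.096, -0.029, 0, 0]
    - [-0.128, -0.039, 0, 0]
    - [-0.16, -0.0485, 0, 0]
    - [-0.191, -0.058, 0, 0]
    - [-0.191, -0.058, 0, 0]

```text
time: 3.55
eef_pos: [0.6003, 0.018, 0.2051]
tcp_rot: [-0.146, 0.989, 0.0, -0.001]
contact_force: [2.2, 1.0, -0.4]
opening: 0.004
```

Run:
```python
from h import *
from plant import monitor
import cv2
s=monitor.get_state();print(s['time'],s['eef_pos'],s['tcp_rot'],s['contact_force'])
for n in("wrist","scene"):
    im=imaging.read_camera(n)
    if n=="scene": im=cv2.resize(im[130:270,180:340],None,fx=4,fy=4)
    cv2.imwrite(f"pics/{n}3.png",im[:,:,::-1])
```

```text
3.55 [0.60031593 0.01803312 0.20511873] [-1.46228789e-01  9.89250449e-01  1.64300846e-04 -8.14758280e-04] [ 2.15871927  1.00225873 -0.38002633]
```

View pics/wrist3.png

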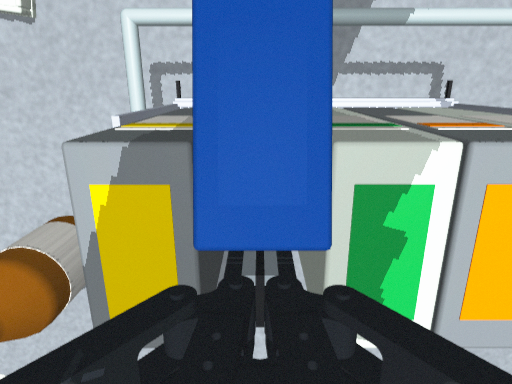

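View pics/scene3.png

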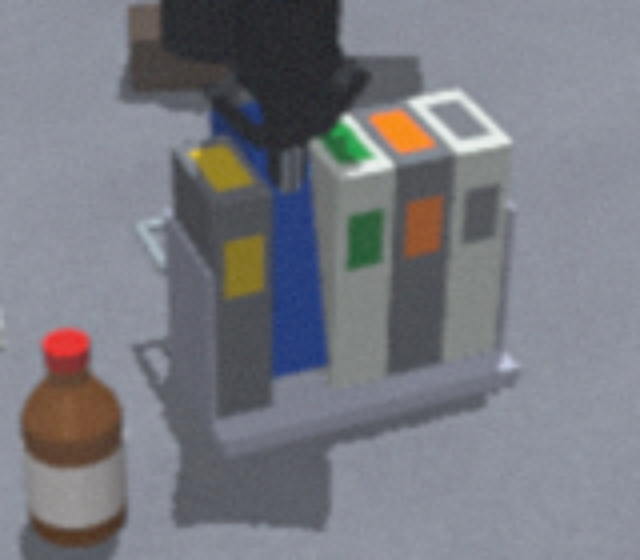

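send_rows:
  rows:
    - [-0.019, -0.006, 0, 0]
    - [-0.038, -0.012, 0, 0]
    - [-0.057, -0.0175, 0, 0]
    - [-0.077, -0.0235, 0, 0]
    - [-0.096, -0.029, 0, 0]
    - [-0.115, -0.035, 0, 0]
    - [-0.115, -0.035, 0, 0]
    - [-0.115, -0.035, 0, 0]

```text
time: 4.65
eef_pos: [0.5669, 0.0077, 0.2058]
tcp_rot: [-0.146, 0.989, -0.0, 0.0]
contact_force: [0.4, -0.2, -0.8]
opening: -0.002
```

Run:
```python
from h import *
from plant import monitor
import cv2
s=monitor.get_state();print(s['time'],s['eef_pos'],s['tcp_rot'],s['contact_force'])
for n in("wrist","scene"):
    im=imaging.read_camera(n)
    if n=="scene": im=cv2.resize(im[130:270,180:340],None,fx=4,fy=4)
    cv2.imwrite(f"pics/{n}4.png",im[:,:,::-1])
```

```text
4.65 [0.56694648 0.00772834 0.20576093] [-1.46428313e-01  9.89221282e-01 -1.30832795e-05  6.96077147e-05] [ 0.35986288 -0.1936357  -0.76408747]
```

View pics/wrist4.png

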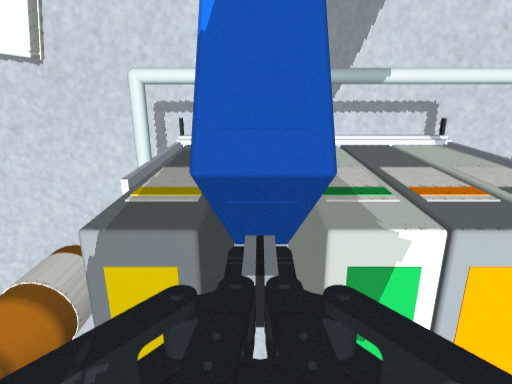

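View pics/scene4.png

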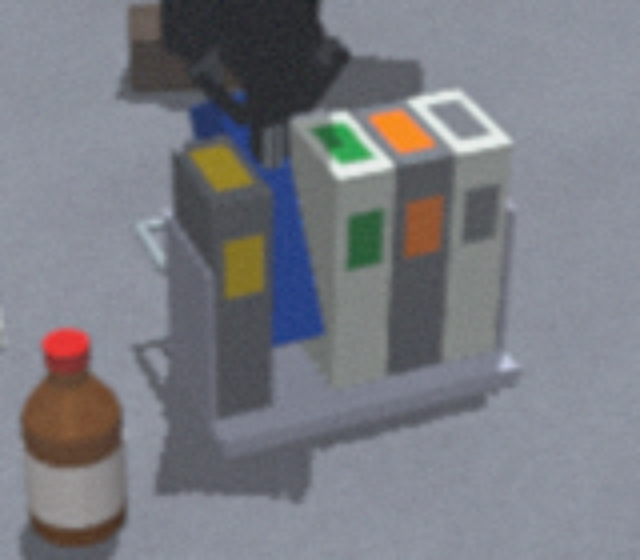

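```bash
cat >> h.py <<'E'
yaw=np.radians(16.9);ex=np.array([np.cos(yaw),np.sin(yaw)]);ey=np.array([-ex[1],ex[0]]);BC=np.array([.5896,.0166])
def rk(x,y,z): # rack frame centred on the blue place (m)
    return np.r_[BC+ex*x+ey*y,z]
def cs(th,u,y,w): # case: u back from front face, w up from foot
    t=np.radians(th);return rk(-.046+u*np.cos(t)-w*np.sin(t),y,.01+u*np.sin(t)+w*np.cos(t))
E
python3 - <<'E'
from h import *
for th in(24,26,28,30,32,34,36,38):
    print(th,[np.round(proj("wrist",cs(th,.092,y,.2)),1) for y in(-.024,.024)],np.round(proj("top",cs(th,0,0,.2)),1))
E
```

```text
24 [array([194. , 262.1]), array([335.4, 261.9])] [278.8 230.1]
26 [array([192.7, 241.4]), array([336.9, 241.3])] [279.4 232.4]
28 [array([191.5, 219.7]), array([338.3, 219.5])] [280.  234.6]
30 [array([190.4, 196.9]), array([339.5, 196.7])] [280.6 236.8]
32 [array([189.4, 173.2]), array([340.5, 173.1])] [281.1 238.9]
34 [array([188.6, 148.9]), array([341.4, 148.7])] [281.7 241. ]
36 [array([188., 124.]), array([342.1, 123.9])] [282.2 243. ]
38 [array([187.5,  98.9]), array([342.6,  98.7])] [282.7 245. ]
```

send_rows:
  rows:
    - [0.025, 0.008, 0.02, 0]
    - [0.025, 0.008, 0.22, 0]
    - [0.025, 0.008, 0.43, 0]
    - [-0.237, -0.065, 0.43, 0.0005]
    - [-0.237, -0.065, 0.43, 0.0005]
    - [-0.237, -0.065, 0.43, 0.0005]

```text
time: 5.5
eef_pos: [0.4956, -0.0119, 0.3358]
tcp_rot: [-0.148, 0.989, -0.0, 0.001]
contact_force: [0.7, 0.2, 0.3]
opening: 0.001
```

send_rows:
  rows:
    - [0, 0, 0, 0]
    - [0, 0, 0, 0]
  jaw: 0

```text
time: 5.75
eef_pos: [0.4966, -0.0116, 0.3346]
tcp_rot: [-0.148, 0.989, 0.0, -0.0]
contact_force: [0.2, 0.2, 0.4]
opening: 0.416
```

Run:
```python
from h import *
from plant import monitor
import cv2
s=monitor.get_state();print(s['time'],s['eef_pos'],s['tcp_rot'],s['contact_force'],s['opening'])
for n in("wrist","scene"):
    im=imaging.read_camera(n)
    if n=="scene": im=cv2.resize(im[130:270,180:340],None,fx=4,fy=4)
    cv2.imwrite(f"pics/{n}5.png",im[:,:,::-1])
for th in(30,31,32,33,34):
    print(th,[np.round(proj("wrist",cs(th,u,y,.2)),1).tolist() for y in(-.024,.024) for u in (0,.092)])
```

```text
5.75 [ 0.4965798  -0.01162382  0.33458599] [-1.48206810e-01  9.88956376e-01  1.01219097e-04 -1.34563949e-04] [0.23095092 0.19550426 0.41547883] 0.4157588246316082
30 [[229.7, 121.0], [227.0, 234.9], [288.8, 121.1], [290.9, 235.0]]
31 [[229.8, 117.0], [226.9, 230.0], [288.7, 117.2], [291.0, 230.1]]
32 [[229.9, 113.1], [226.9, 225.0], [288.6, 113.2], [291.1, 225.2]]
33 [[230.0, 109.2], [226.8, 220.0], [288.5, 109.4], [291.2, 220.2]]
34 [[230.1, 105.4], [226.7, 215.0], [288.4, 105.6], [291.3, 215.1]]
```

View pics/wrist5.png

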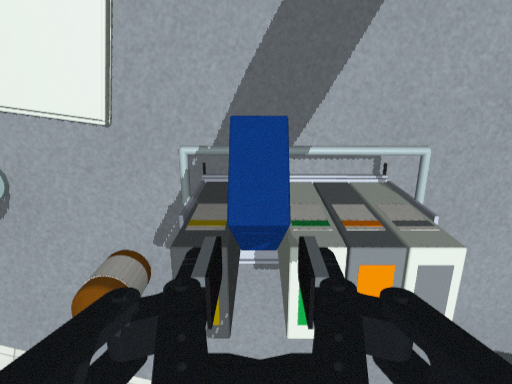

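View pics/scene5.png

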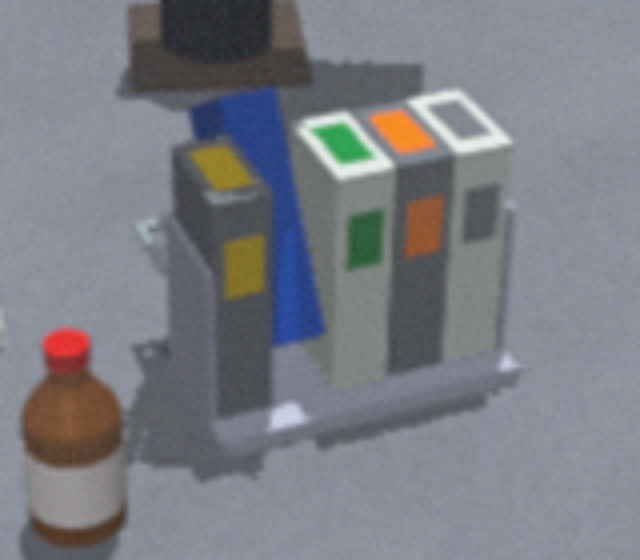

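send_rows:
  rows:
    - [0, 0, -0.05, 0]
    - [0, 0, -0.2, 0]
    - [0, 0, -0.3, 0]
    - [0, 0, -0.4, 0]
    - [0, 0, -0.47, 0]
    - [0, 0, -0.515, 0]
    - [0, 0, -0.515, 0]

```text
time: 6.72
eef_pos: [0.495, -0.0116, 0.1787]
tcp_rot: [-0.148, 0.989, 0.001, -0.001]
contact_force: [-0.3, 0.0, -0.3]
opening: 0.998
```

Run:
```python
from h import *
from plant import monitor
import cv2
s=monitor.get_state();print(s['time'],s['eef_pos'],s['tcp_rot'],s['contact_force'],s['opening'])
for n in("wrist","scene"):
    im=imaging.read_camera(n)
    if n=="scene": im=cv2.resize(im[130:270,180:340],None,fx=4,fy=4)
    cv2.imwrite(f"pics/{n}6.png",im[:,:,::-1])
```

```text
6.725 [ 0.49499842 -0.01157664  0.17868678] [-1.47976043e-01  9.88989799e-01  5.56750371e-04 -1.39947601e-03] [-0.28353608  0.00276367 -0.32205619] 0.9975643887539932
```

View pics/wrist6.png

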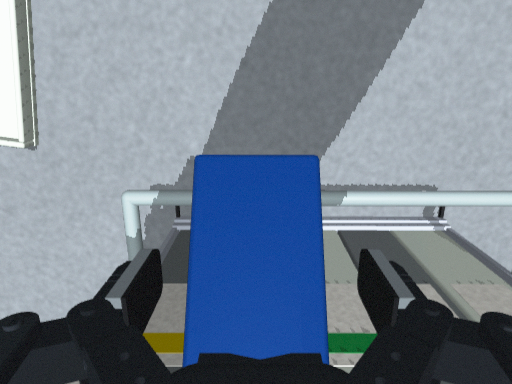

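View pics/scene6.png

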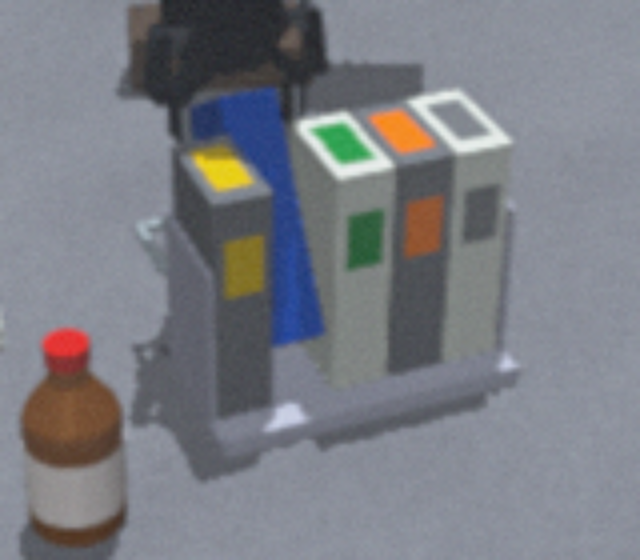

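send_rows:
  rows:
    - [0, 0, 0, 0]
    - [0, 0, 0, 0]
    - [0, 0, 0, 0]
    - [0, 0, 0, 0]
    - [0, 0, 0, 0]
    - [0, 0, 0, 0]
  jaw: 1
  newtons: 40

```text
time: 7.58
eef_pos: [0.4964, -0.012, 0.1812]
tcp_rot: [-0.148, 0.989, -0.0, 0.001]
contact_force: [-0.6, -1.1, 6.4]
opening: 0.56
```

send_rows:
  rows:
    - [0, 0, 0.02, 0]
    - [-0.016, -0.005, 0.05, 0]
    - [-0.032, -0.01, 0.08, 0]
    - [-0.048, -0.0145, 0.11, 0]
    - [-0.064, -0.019, 0.14, 0]
    - [-0.064, -0.019, 0.14, 0]

```text
time: 8.32
eef_pos: [0.4768, -0.0177, 0.2234]
tcp_rot: [-0.148, 0.989, -0.0, 0.001]
contact_force: [0.3, 0.9, -4.1]
opening: 0.559
```

Run:
```python
from h import *
from plant import monitor
import cv2
s=monitor.get_state();print(s['time'],s['eef_pos'],s['tcp_rot'],s['contact_force'],s['wrist_torque'],s['opening'])
for n in("wrist","scene"):
    im=imaging.read_camera(n)
    if n=="scene": im=cv2.resize(im[130:270,180:340],None,fx=4,fy=4)
    cv2.imwrite(f"pics/{n}7.png",im[:,:,::-1])
```

```text
8.325 [ 0.47680018 -0.01765003  0.22343669] [-1.47899980e-01  9.89001709e-01 -4.15547979e-04  1.02116984e-03] [ 0.34092804  0.94111346 -4.14000933] [0.01876753 0.14495125 0.02396163] 0.5589703475267799
```

View pics/wrist7.png

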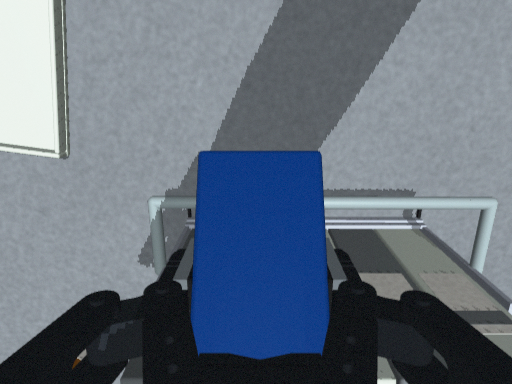

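View pics/scene7.png

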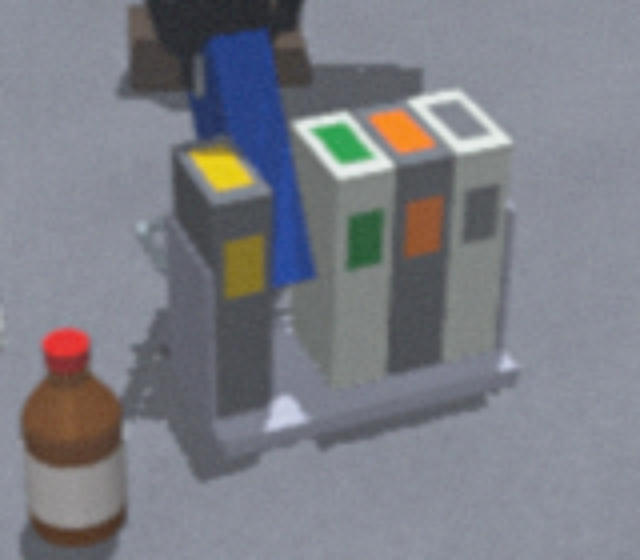

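send_rows:
  rows:
    - [-0.01, -0.003, 0.06, 0]
    - [-0.02, -0.006, 0.13, 0]
    - [-0.03, -0.009, 0.2, 0]
    - [-0.04, -0.012, 0.27, 0]
    - [-0.05, -0.015, 0.34, 0]
    - [-0.06, -0.018, 0.41, 0]
    - [-0.06, -0.018, 0.46, 0]
    - [-0.06, -0.018, 0.46, 0]

```text
time: 9.43
eef_pos: [0.4592, -0.023, 0.3622]
tcp_rot: [-0.148, 0.989, -0.001, 0.002]
contact_force: [-1.1, -0.0, -4.5]
opening: 0.559
```

Run:
```python
from h import *
from plant import monitor
import cv2
s=monitor.get_state();print(s['time'],s['eef_pos'],s['tcp_rot'],s['contact_force'],s['wrist_torque'],s['opening'])
for n in("wrist","scene","top"):
    im=imaging.read_camera(n)
    if n=="scene": im=cv2.resize(im[80:270,140:340],None,fx=3,fy=3)
    cv2.imwrite(f"pics/{n}8.png",im[:,:,::-1])
```

```text
9.425 [ 0.45922259 -0.02298011  0.36221651] [-1.48039622e-01  9.88979726e-01 -7.02764711e-04  1.69640787e-03] [-1.08475042 -0.04726025 -4.46165255] [-0.0767623   0.17083139 -0.0256321 ] 0.5589164182024027
```

View pics/wrist8.png

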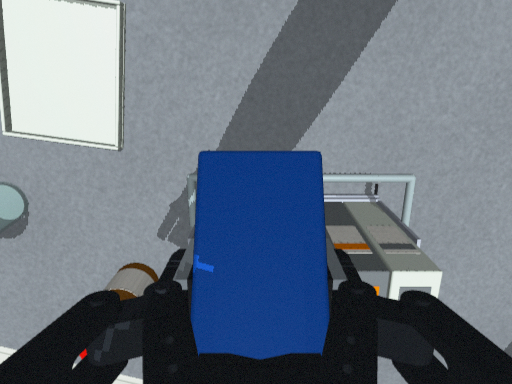

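View pics/scene8.png

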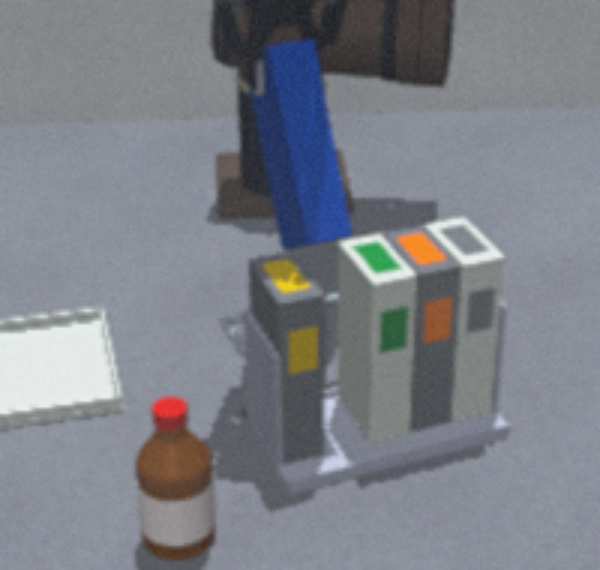

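send_rows:
  rows:
    - [-0.02, -0.06, 0, 0]
    - [-0.05, -0.16, 0, -0.002]
    - [-0.095, -0.28, 0, -0.005]
    - [-0.14, -0.4, 0, -0.008]
    - [-0.185, -0.52, 0, -0.011]
    - [-0.225, -0.64, 0, -0.014]
    - [-0.27, -0.76, 0, -0.017]
    - [-0.305, -0.87, 0, -0.02]
    - [-0.333, -0.95, 0, -0.023]
    - [-0.347, -0.987, 0, -0.023]
    - [-0.347, -0.987, 0, -0.023]
    - [-0.347, -0.987, 0, -0.023]

```text
time: 11.08
eef_pos: [0.3548, -0.3182, 0.36]
tcp_rot: [-0.077, 0.997, 0.0, 0.0]
contact_force: [0.4, 0.2, -4.6]
opening: 0.557
```

Run:
```python
from h import *
from plant import monitor
import cv2,pickle
s=monitor.get_state();print(s['time'],s['qpos'],s['eef_pos'],s['tcp_rot'],s['contact_force'],s['wrist_torque'],s['opening'])
c=imaging.calibration("wrist");pickle.dump(c,open("w9.pkl","wb"))
for n in("wrist","scene","top"):
    im=imaging.read_camera(n)
    if n=="scene": im=cv2.resize(im[80:270,80:340],None,fx=3,fy=3)
    cv2.imwrite(f"pics/{n}9.png",im[:,:,::-1])
```

```text
11.075 [-9.44594664e-01 -2.31038721e-01  1.90468782e+00  5.43133520e-04
  1.46871386e+00 -2.66902044e+00] [ 0.35481288 -0.31816088  0.35995859] [-7.67115015e-02  9.97053220e-01  4.69533580e-04  2.92768071e-05] [ 0.44050842  0.16284303 -4.55793619] [-0.06844735  0.169299    0.01231144] 0.5566486990640265
```

View pics/wrist9.png

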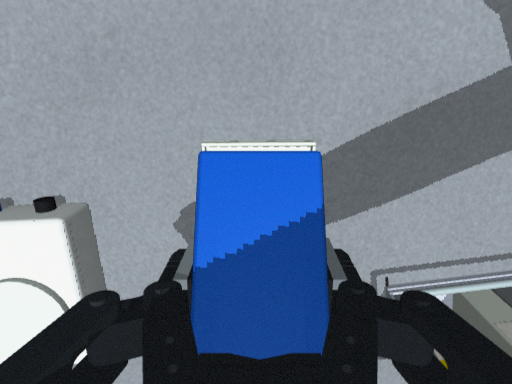

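View pics/scene9.png

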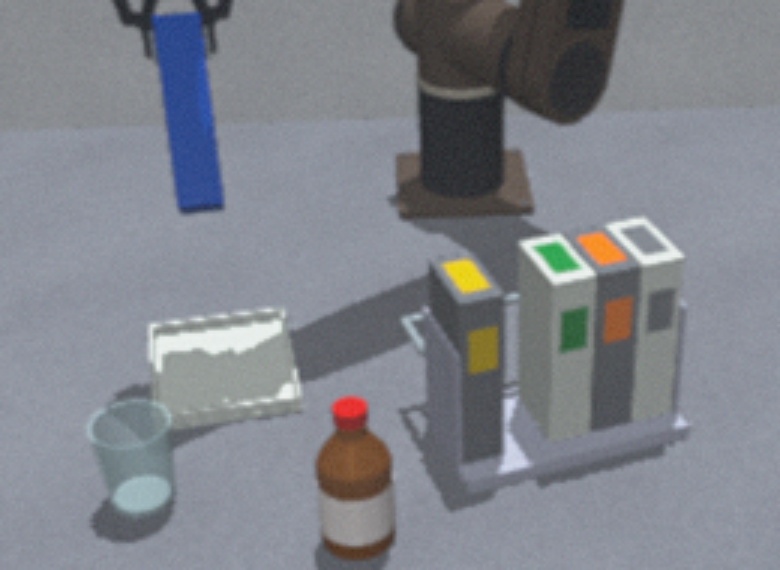

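View pics/top9.png

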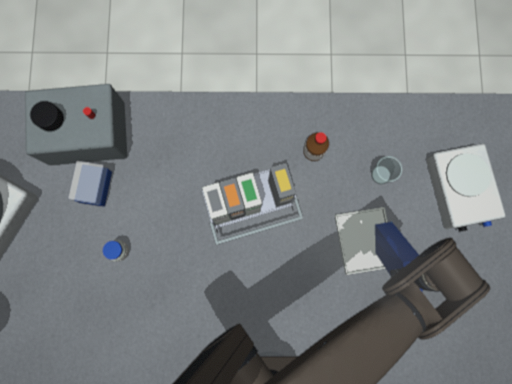

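send_rows:
  rows:
    - [0, 0, -0.06, 0]
    - [0, 0, -0.16, 0]
    - [0, 0, -0.26, 0]
    - [0, 0, -0.36, 0]
    - [0, 0, -0.45, 0]
    - [0, 0, -0.52, 0]
    - [0, 0, -0.56, 0]
    - [0, 0, -0.587, 0]
    - [0, 0, -0.587, 0]

```text
time: 12.35
eef_pos: [0.3544, -0.3188, 0.1838]
tcp_rot: [-0.076, 0.997, 0.0, -0.0]
contact_force: [0.1, 0.6, -3.8]
opening: 0.559
```

Run:
```python
from h import *
from plant import monitor
import cv2,pickle
s=monitor.get_state();print(s['time'],s['qpos'],s['eef_pos'],s['tcp_rot'],s['contact_force'],s['wrist_torque'],s['opening'])
for n in("wrist","scene"):
    im=imaging.read_camera(n)
    if n=="scene": im=cv2.resize(im[120:230,90:200],None,fx=5,fy=5)
    cv2.imwrite(f"pics/{n}10.png",im[:,:,::-1])
```

```text
12.35 [-9.45736083e-01 -9.42365084e-02  2.11046526e+00  5.04197697e-06
  1.12609924e+00 -2.66921164e+00] [ 0.35444697 -0.31877485  0.18378397] [-7.62644005e-02  9.97087562e-01  3.14881272e-04 -1.89834578e-04] [ 0.14834036  0.5597001  -3.78440724] [-0.0614143   0.18299454 -0.00132906] 0.5592436010362437
```

View pics/wrist10.png

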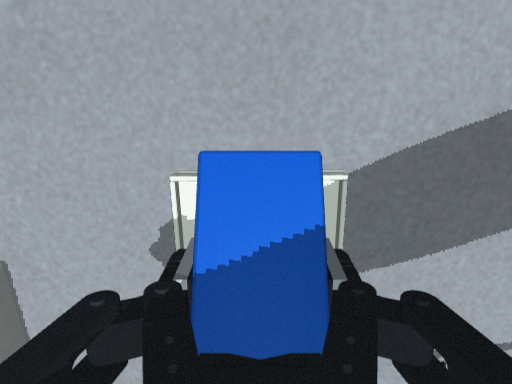

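View pics/scene10.png

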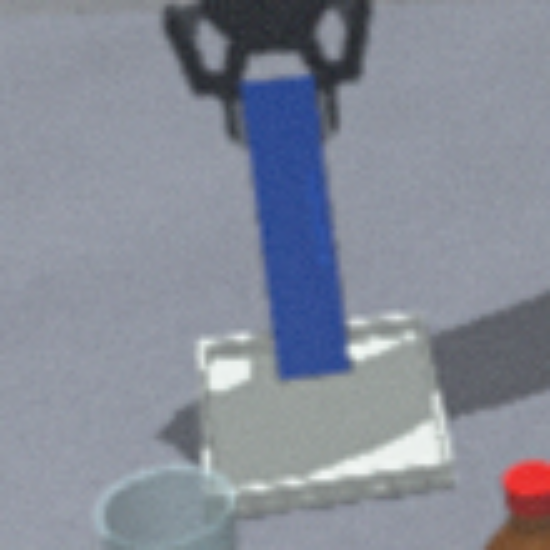

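send_rows:
  rows:
    - [0, 0, -0.005, 0]
    - [0, 0, -0.01, 0]
    - [0, 0, -0.015, 0]
    - [0, 0, -0.019, 0]
    - [0, 0, -0.023, 0]
    - [0, 0, -0.026, 0]

```text
time: 13.2
eef_pos: [0.3545, -0.3191, 0.177]
tcp_rot: [-0.076, 0.997, 0.0, -0.0]
contact_force: [-2.0, 0.9, 1.6]
opening: 0.56
```

send_rows:
  rows:
    - [0, 0, 0, 0]

```text
time: 13.32
eef_pos: [0.3546, -0.3191, 0.177]
tcp_rot: [-0.076, 0.997, 0.0, -0.0]
contact_force: [-1.6, 1.5, 0.6]
opening: 0.559
```

send_rows:
  rows:
    - [0, 0, 0, 0]
    - [0.02, 0.003, 0.005, 0]
    - [0.0395, 0.006, 0.0095, 0]
    - [0.06, 0.009, 0.0135, 0]
    - [0.08, 0.0123, 0.0165, 0]
    - [0.08, 0.0123, 0.0165, 0]
  newtons: 22

```text
time: 14.08
eef_pos: [0.3796, -0.3157, 0.1823]
tcp_rot: [-0.076, 0.997, -0.001, 0.001]
contact_force: [-3.4, 0.4, 5.9]
opening: 0.559
```

Run:
```python
from h import *
from plant import monitor
import cv2,pickle
s=monitor.get_state();print(s['time'],s['qpos'],s['eef_pos'],s['tcp_rot'],s['contact_force'],s['wrist_torque'],s['opening'])
for n in("wrist","scene"):
    im=imaging.read_camera(n)
    if n=="scene": im=cv2.resize(im[120:230,90:200],None,fx=5,fy=5)
    cv2.imwrite(f"pics/{n}11.png",im[:,:,::-1])
```

```text
14.075 [-8.99686458e-01 -5.30682306e-02  2.07481669e+00  5.34941986e-04
  1.11768622e+00 -2.62380586e+00] [ 0.37964445 -0.31566813  0.18232776] [-7.64699346e-02  9.97071275e-01 -7.59144479e-04  8.03622210e-04] [-3.38224665  0.37007153  5.89588699] [ 0.2507978   0.83314815 -0.01499687] 0.5591176754261867
```

View pics/wrist11.png

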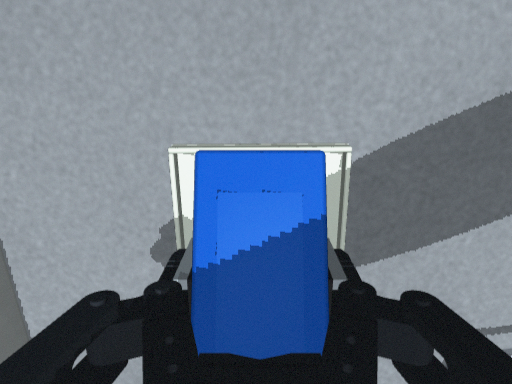

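View pics/scene11.png

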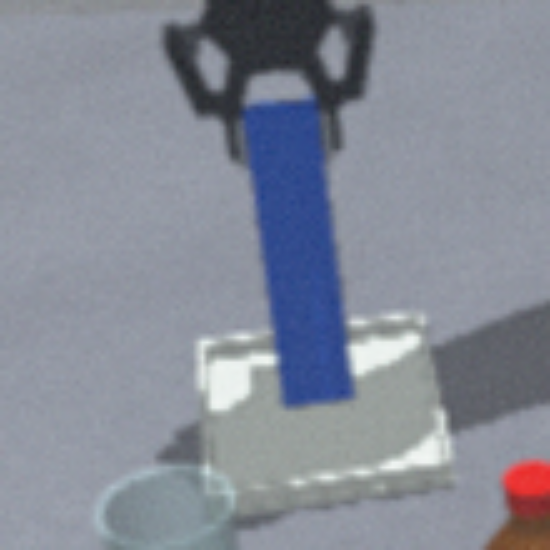

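```bash
cat >> h.py <<'E'
def held(th,u,y,w,tcp,cy,d=0.005,u0=48.0e-3,w0=177e-3):
    t=np.radians(th);du=u-u0;dw=w-w0;X=du*np.cos(t)-dw*np.sin(t);Z=du*np.sin(t)+dw*np.cos(t)
    c,s_=np.cos(cy),np.sin(cy);return np.array([tcp[0]+X*c-y*s_,tcp[1]+X*s_+y*c,tcp[2]+d+Z])
E
python3 - <<'E'
from h import *
from plant import monitor
tcp=monitor.get_state()['eef_pos'];cy=np.radians(8.75)
for th in(32,28,26,24,22,20):
    print(th,[np.round(proj("wrist",held(th,0,y,.2,tcp,cy)),1).tolist() for y in(-.024,.024)],[np.round(proj("scene",held(th,.092,y,0,tcp,cy)),1).tolist() for y in(-.024,.024)],"foot",(held(th,0,0,0,tcp,cy)).round(4))
E
```

```text
32 [[196.7, 149.9], [322.5, 150.0]] [[145.0, 200.2], [159.9, 198.3]] foot [ 0.432  -0.3076  0.0118]
28 [[194.8, 151.0], [324.3, 151.1]] [[145.2, 200.9], [160.0, 198.9]] foot [ 0.4198 -0.3095  0.0085]
26 [[193.9, 151.9], [325.2, 151.9]] [[145.3, 201.1], [160.0, 199.2]] foot [ 0.4136 -0.3104  0.0072]
24 [[192.9, 152.9], [326.2, 153.0]] [[145.4, 201.3], [160.0, 199.3]] foot [ 0.4074 -0.3114  0.0061]
22 [[191.9, 154.2], [327.1, 154.2]] [[145.5, 201.4], [160.1, 199.4]] foot [ 0.4011 -0.3124  0.0052]
20 [[190.9, 155.6], [328.1, 155.7]] [[145.5, 201.4], [160.0, 199.5]] foot [ 0.3948 -0.3133  0.0046]
```

send_rows:
  rows:
    - [0.02, 0.003, 0.0028, 0]
    - [0.041, 0.0063, 0.005, 0]
    - [0.061, 0.0095, 0.0063, 0]
    - [0.082, 0.0126, 0.007, 0]
    - [0.102, 0.0157, 0.007, 0]
    - [0.123, 0.0189, 0.006, 0]
    - [0.143, 0.022, 0.0045, 0]
    - [0.164, 0.0252, 0.0025, 0]
    - [0.164, 0.0252, 0.0025, 0]

```text
time: 15.3
eef_pos: [0.4291, -0.3079, 0.1828]
tcp_rot: [-0.076, 0.997, -0.001, 0.001]
contact_force: [0.2, 0.6, 5.1]
opening: 0.562
```

Run:
```python
from h import *
from plant import monitor
import cv2,pickle
s=monitor.get_state();print(s['time'],s['qpos'],s['eef_pos'],s['tcp_rot'],s['contact_force'],s['wrist_torque'],s['opening'])
tcp=s['eef_pos'];cy=np.radians(8.75)
for th in(16,12,10,8,6,4,2,0):
    print(th,[np.round(proj("wrist",held(th,0,y,.2,tcp,cy)),1).tolist() for y in(-.024,.024)],"foot",(held(th,0,0,0,tcp,cy)).round(4))
for n in("wrist","scene"):
    im=imaging.read_camera(n)
    if n=="scene": im=cv2.resize(im[120:230,90:200],None,fx=5,fy=5)
    cv2.imwrite(f"pics/{n}12.png",im[:,:,::-1])
```

```text
15.3 [-8.15285739e-01  2.58370277e-02  1.99590410e+00  1.61679667e-03
  1.11695116e+00 -2.53942939e+00] [ 0.42914695 -0.30794799  0.18280792] [-7.62461232e-02  9.97087708e-01 -6.72159161e-04  1.47643743e-03] [0.18150034 0.56404501 5.1481012 ] [ 0.14073814  0.4388635  -0.01410797] 0.5622912634588392
16 [[188.8, 159.4], [330.1, 159.4]] foot [ 0.4318 -0.3075  0.0044]
12 [[186.7, 163.9], [332.1, 164.0]] foot [ 0.4191 -0.3095  0.0047]
10 [[185.6, 166.6], [333.2, 166.7]] foot [ 0.4128 -0.3105  0.0052]
8 [[184.6, 169.5], [334.2, 169.6]] foot [ 0.4065 -0.3114  0.0059]
6 [[183.5, 172.7], [335.3, 172.7]] foot [ 0.4003 -0.3124  0.0068]
4 [[182.5, 176.1], [336.3, 176.2]] foot [ 0.394  -0.3134  0.0079]
2 [[181.4, 179.8], [337.4, 179.9]] foot [ 0.3878 -0.3143  0.0092]
0 [[180.3, 183.8], [338.4, 183.8]] foot [ 0.3817 -0.3152  0.0108]
```

View pics/wrist12.png

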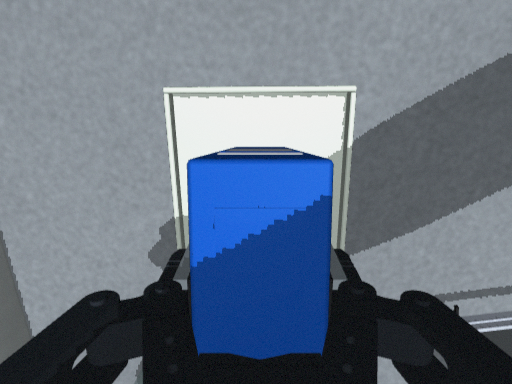

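View pics/scene12.png

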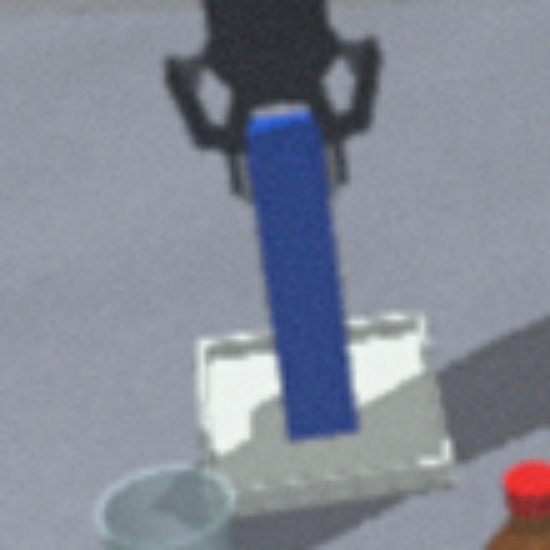

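send_rows:
  rows:
    - [0.0165, 0.0025, -0.0015, 0]
    - [0.033, 0.005, -0.0035, 0]
    - [0.0495, 0.0076, -0.006, 0]
    - [0.066, 0.01, -0.009, 0]
    - [0.0825, 0.0127, -0.0125, 0]
    - [0.0825, 0.0127, -0.0125, 0]
  newtons: 20

```text
time: 16.15
eef_pos: [0.4531, -0.304, 0.1782]
tcp_rot: [-0.076, 0.997, -0.0, 0.001]
contact_force: [1.2, -1.0, 3.6]
opening: 0.558
```

```bash
cat > look.py <<'E'
import sys
from h import *
from plant import monitor
import cv2
k=sys.argv[1]
s=monitor.get_state();print(s['time'],s['eef_pos'],s['contact_force'],s['wrist_torque'],s['opening'])
tcp=s['eef_pos'];cy=np.radians(8.75)
for th in(16,12,10,8,6,4,2,0,-2):
    print(th,[np.round(proj("wrist",held(th,0,y,.2,tcp,cy)),1).tolist() for y in(-.024,.024)],"foot",(held(th,0,0,0,tcp,cy)).round(4))
for n in("wrist","scene"):
    im=imaging.read_camera(n)
    if n=="scene": im=cv2.resize(im[120:230,90:200],None,fx=5,fy=5)
    cv2.imwrite(f"pics/{n}{k}.png",im[:,:,::-1])
E
python3 look.py 13
```

```text
16.15 [ 0.45312752 -0.30402296  0.1782492 ] [ 1.22670597 -0.98966861  3.55390558] [-0.2368782   0.25290467  0.00301263] 0.5576490416145274
16 [[188.9, 159.2], [330.1, 159.3]] foot [ 4.557e-01 -3.036e-01 -1.000e-04]
12 [[186.8, 163.8], [332.2, 163.8]] foot [ 4.431e-01 -3.056e-01  1.000e-04]
10 [[185.8, 166.4], [333.2, 166.5]] foot [ 0.4368 -0.3065  0.0006]
8 [[184.7, 169.3], [334.3, 169.4]] foot [ 0.4305 -0.3075  0.0013]
6 [[183.7, 172.5], [335.3, 172.5]] foot [ 0.4242 -0.3085  0.0022]
4 [[182.6, 175.9], [336.4, 176.0]] foot [ 0.418  -0.3094  0.0033]
2 [[181.5, 179.6], [337.4, 179.6]] foot [ 0.4118 -0.3104  0.0047]
0 [[180.5, 183.5], [338.5, 183.6]] foot [ 0.4057 -0.3113  0.0062]
-2 [[179.4, 187.8], [339.5, 187.8]] foot [ 0.3996 -0.3123  0.008 ]
```

View pics/wrist13.png

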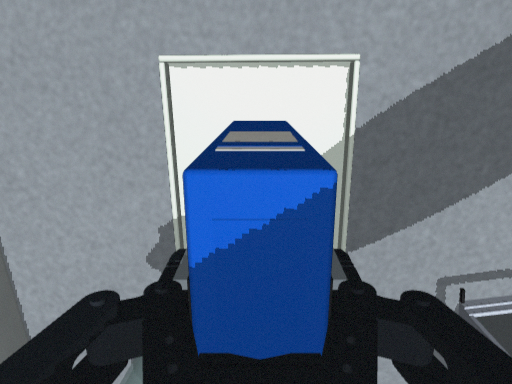

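View pics/scene13.png

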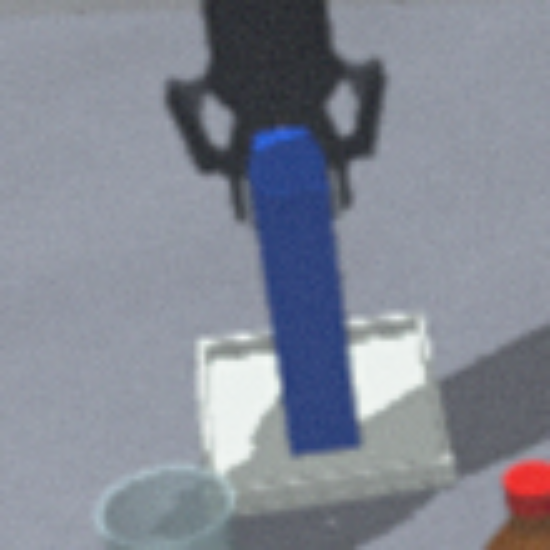

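Run:
```python
from h import *
from plant import monitor
from scipy.optimize import least_squares
tcp=monitor.get_state()['eef_pos'];cy=np.radians(8.75);cal=imaging.calibration("wrist")
obs=[((0,-.024,.2),(185,170)),((0,.024,.2),(336,170)),((0,-.024,0),(233.5,121.5)),((0,.024,0),(287,121.5))]
def f(p):
    r=[]
    for (u,y,w),o in obs:
        P=held(p[0]*10,u,y+p[3]*.01,w,tcp,cy);P[:2]+=p[1]*.01*np.array([np.cos(cy),np.sin(cy)]);P[2]+=p[2]*.01
        r+=list(np.array(proj("wrist",P,cal))-o)
    return r
s=least_squares(f,[.5,0,0,0]);print(s.x,s.fun.round(1))
P=held(s.x[0]*10,0,0,0,tcp,cy);P[:2]+=s.x[1]*.01*np.array([np.cos(cy),np.sin(cy)]);P[2]+=s.x[2]*.01;print("foot",P)
```

```text
[ 0.15946511 -0.21683059 -0.4524101   0.03477932] [ 0.1 -0.   0.1 -0.  -0.5  0.  -0.   0. ]
foot [ 0.40825111 -0.31091352  0.0004831 ]
```

send_rows:
  rows:
    - [0.008, 0.0013, -0.0015, 0]
    - [0.0165, 0.0025, -0.003, 0]
    - [0.0165, 0.0025, -0.003, 0]

```text
time: 16.62
eef_pos: [0.4573, -0.3033, 0.1771]
tcp_rot: [-0.076, 0.997, -0.0, -0.0]
contact_force: [-0.7, -2.7, 2.6]
opening: 0.559
```

```bash
python3 look.py 14
```

```text
16.625 [ 0.45731015 -0.30325736  0.17712691] [-0.67037794 -2.69252619  2.62790344] [-0.51938713  0.52644954  0.05330431] 0.5592817342856342
16 [[189.1, 159.1], [330.2, 159.1]] foot [ 0.4599 -0.3029 -0.0012]
12 [[187.0, 163.6], [332.3, 163.7]] foot [ 0.4473 -0.3048 -0.001 ]
10 [[186.0, 166.3], [333.3, 166.3]] foot [ 0.441  -0.3058 -0.0005]
8 [[184.9, 169.1], [334.4, 169.2]] foot [ 4.347e-01 -3.067e-01  2.000e-04]
6 [[183.9, 172.3], [335.4, 172.3]] foot [ 0.4284 -0.3077  0.0011]
4 [[182.8, 175.7], [336.5, 175.7]] foot [ 0.4222 -0.3087  0.0022]
2 [[181.8, 179.4], [337.5, 179.4]] foot [ 0.416  -0.3096  0.0036]
0 [[180.7, 183.3], [338.6, 183.3]] foot [ 0.4099 -0.3106  0.0051]
-2 [[179.7, 187.5], [339.6, 187.6]] foot [ 0.4038 -0.3115  0.0069]
```

View pics/wrist14.png

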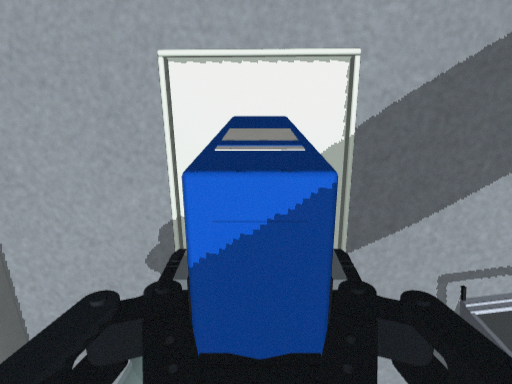

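View pics/scene14.png

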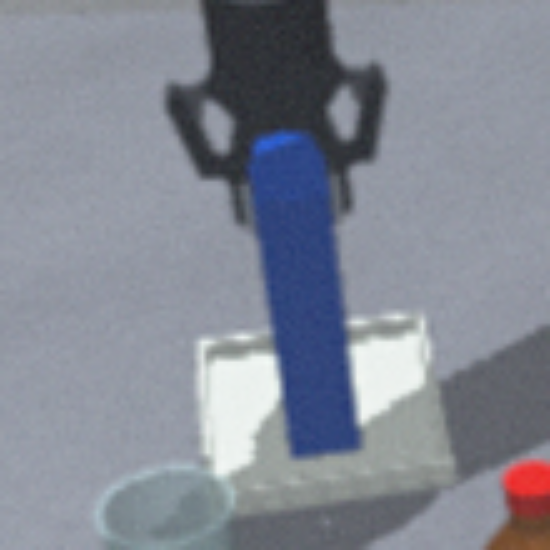

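Run:
```python
from h import *
from plant import monitor
from scipy.optimize import least_squares
import cv2
tcp=monitor.get_state()['eef_pos'];cal=imaging.calibration("wrist");print(cal["cam_to_world"][:3,:3].round(4).tolist())
cy=np.radians(8.75)
obs=[((0,-.024,.2),(183.5,171.5)),((0,.024,.2),(337,171.5)),((0,-.024,0),(233.5,116.5)),((0,.024,0),(287,116.5))]
def f(p,fz=None):
    r=[]
    for (u,y,w),o in obs:
        P=held(p[0]*10,u,y+p[3]*.01,w,tcp,cy);P[:2]+=p[1]*.01*np.array([np.cos(cy),np.sin(cy)]);P[2]+=p[2]*.01
        r+=list(np.array(proj("wrist",P,cal))-o)
    return r
s=least_squares(f,[.5,0,0,0]);print(s.x,s.fun.round(1))
im=imaging.read_camera("wrist")
cv2.imwrite("pics/wz.png",cv2.resize(im[95:195,160:360],None,fx=4,fy=4,interpolation=cv2.INTER_CUBIC)[:,:,::-1])
im=imaging.read_camera("scene")
cv2.imwrite("pics/sz.png",cv2.resize(im[130:225,110:190],None,fx=6,fy=6,interpolation=cv2.INTER_CUBIC)[:,:,::-1])
# scene prediction of upright edges
for th in(0,3,6):
    print(th,[np.round(proj("scene",held(th,.092,y,w,tcp,cy)),1).tolist() for y in(-.024,.024) for w in(0,.2)])
```

```text
[[-0.1524, -0.9443, -0.2917], [0.9883, -0.1455, -0.0453], [0.0003, -0.2952, 0.9554]]
[ 0.0186158  -0.26035119 -0.38231278  0.0268294 ] [ 0.2 -0.   0.1  0.  -0.9  0.   0.   0. ]
0 [[147.1, 212.4], [139.2, 160.5], [161.6, 210.4], [154.9, 158.7]]
3 [[147.2, 213.4], [139.1, 159.6], [161.8, 211.3], [154.8, 157.9]]
6 [[147.2, 214.2], [139.0, 158.8], [161.9, 212.2], [154.7, 157.0]]
```

View pics/wz.png

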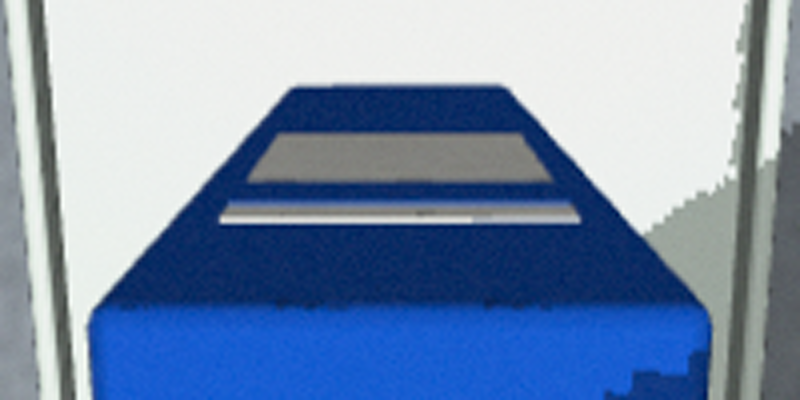

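View pics/sz.png

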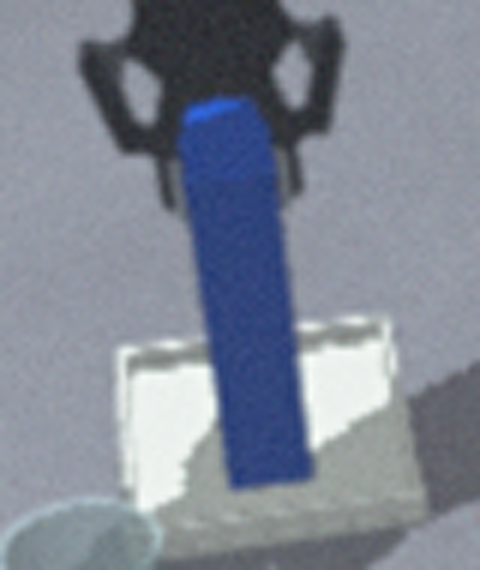

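send_rows:
  rows:
    - [0, 0, -0.003, 0]
    - [0, 0, -0.006, 0]
    - [0, 0, -0.006, 0]

```text
time: 17.2
eef_pos: [0.4579, -0.3033, 0.177]
tcp_rot: [-0.076, 0.997, -0.0, 0.001]
contact_force: [-1.9, -0.5, 7.5]
opening: 0.556
```

```bash
python3 look.py 15 | head -1
python3 - <<'E'
import cv2
im=cv2.imread("pics/wrist15.png");cv2.imwrite("pics/wz2.png",cv2.resize(im[95:195,160:360],None,fx=4,fy=4,interpolation=cv2.INTER_CUBIC))
E
```

```text
17.2 [ 0.4578808  -0.30333747  0.17695735] [-1.93708812 -0.54826875  7.48446528] [-0.10390602  0.60371319  0.03884812] 0.5558000200953312
```

View pics/wz2.png

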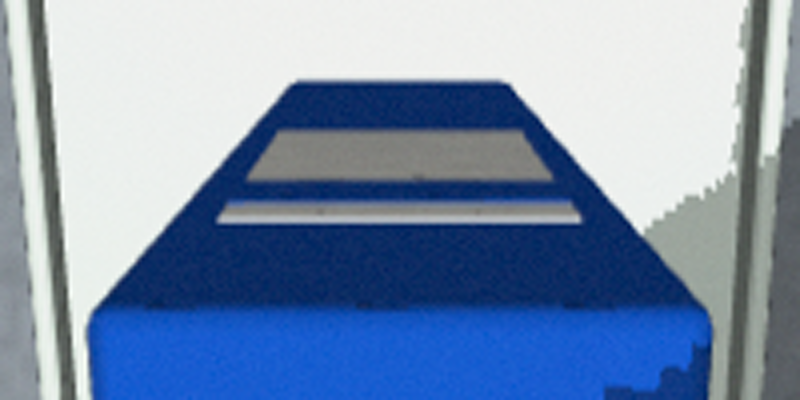

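send_rows:
  rows:
    - [0, 0, 0.003, 0]
    - [0, 0, 0.003, 0]
    - [0, 0, 0.003, 0]
    - [0, 0, 0.003, 0]
    - [0, 0, 0.003, 0]
    - [0, 0, 0.003, 0]
    - [0, 0, 0.003, 0]
  jaw: 0

```text
time: 18.18
eef_pos: [0.4574, -0.3032, 0.1765]
tcp_rot: [-0.076, 0.997, -0.0, 0.0]
contact_force: [-0.0, -0.3, 0.3]
opening: 1.0
```

```bash
python3 look.py 16 | head -1
```

```text
18.175 [ 0.4574467  -0.30318155  0.17652239] [-0.04118406 -0.32004589  0.29097731] [ 0.00921671 -0.03823482  0.05192887] 0.9998915016349404
```

View pics/wrist16.png

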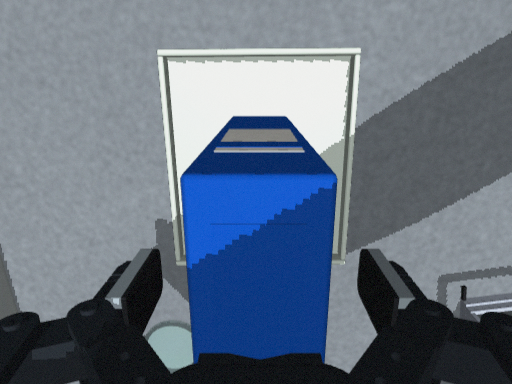

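Released and standing. I retract straight up, then look.

send_rows:
  rows:
    - [0, 0, 0.08, 0]
    - [0, 0, 0.2, 0]
    - [0, 0, 0.36, 0]
    - [0, 0, 0.54, 0]
    - [0, 0, 0.6, 0]
    - [-0.1, 0.5, 0.6, 0]
    - [-0.1, 0.7, 0.6, 0]
    - [-0.1, 0.7, 0.6, 0]
    - [-0.1, 0.7, 0.6, 0]
    - [-0.1, 0.7, 0.6, 0]

```text
time: 19.52
eef_pos: [0.427, -0.0916, 0.3555]
tcp_rot: [-0.078, 0.997, 0.0, -0.0]
contact_force: [-0.8, 1.1, -1.3]
opening: 1.002
```

Run:
```python
from h import *
from plant import monitor
import cv2
s=monitor.get_state();print(s['time'],s['eef_pos'],s['contact_force'])
im=imaging.read_camera("scene")
cv2.imwrite("pics/sf.png",cv2.resize(im[120:270,80:330],None,fx=3.1,fy=3.1,interpolation=cv2.INTER_CUBIC)[:,:,::-1])
im=imaging.read_camera("top")
cv2.imwrite("pics/tf.png",cv2.resize(im[110:290,190:420],None,fx=3.2,fy=3.2,interpolation=cv2.INTER_CUBIC)[:,:,::-1])
```

```text
19.525 [ 0.42695216 -0.09163173  0.3555472 ] [-0.75218483  1.05070924 -1.33288196]
```

View pics/sf.png

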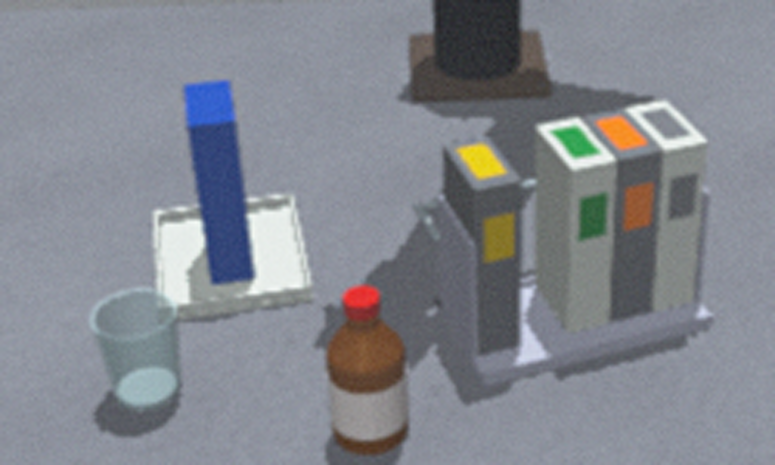

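View pics/tf.png

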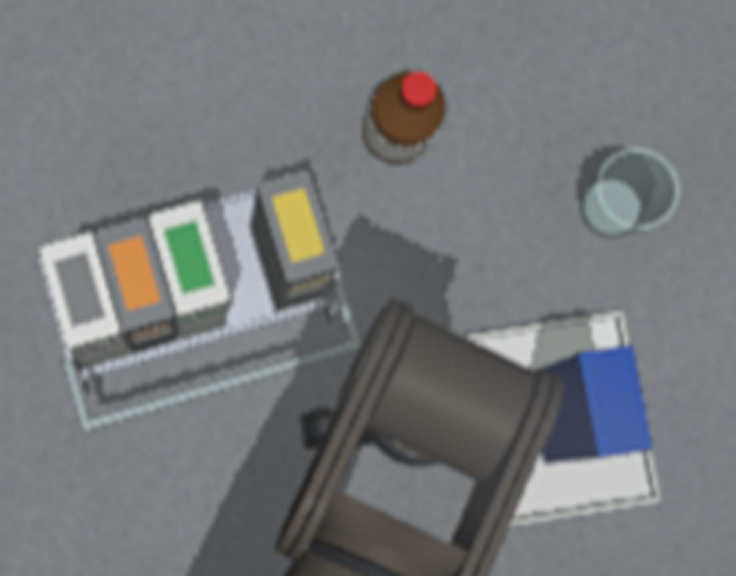

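```bash
python3 -c "
from plant import workorder
print(workorder.sign_off())"
```

```text
the job is handed in; nothing more can be done
None
```

The blue case is standing upright inside the white tray, and I handed the job in at about 19.6 s of the 58 s allowed.

- **Tipping:** With the closed fingers I pulled the case forward by its upper back face until it fell onto the front bar. It leaned about 31.5°.
- **Pulling free:** I gripped it by its sides at 40 N and lifted it out. It stayed at the same tilt all the way to the tray.
- **Setting down:** I set its lower front edge gently on the tray floor and swung it upright around that edge with a light grip of about 20 N. I then checked it was flat (pressing down raised the force without moving it), let go and backed away.

**Last checks:**
- The final scene and top pictures show the blue case upright on the tray floor. The other four cases, the bottle and the beaker look unmoved.
- The jar was outside the final crops. It looked unmoved in the last full top view, at about 11 s, and the arm never went near it.
- The highest force I read was about 7.5 N, though I read it only at the end of each move.

**What disagreed:**
- While swinging upright, the front edge seems to have slid up to about 10 mm on the tray floor, which is well inside the tray.
- The wrist camera put that edge about 4 mm lower than the tray floor, a little more than the 2 mm calibration error. The scene view and the press check both showed the case flat.

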